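# Count to the third gap and park the folded stand

## Task

Start at the orange end of the divider rack and run one fingertip along its top rail, touching the rail over the first, second and third gaps in turn. Then push the folded aluminium stand along the tray, round nose first, into that third gap until it is fully home against the back wall. Push it only, without pinching or lifting it, and leave the teacup, the jar and the wrist rest where they are.

Things in the scene. Friction and masses are not known exactly. Their poses are not given: they have to be found in the camera images.
- tray: fixed birch plywood lap tray, 360 (x) x 640 (y) mm; origin at the centre of its underside; its flat top is 10 mm above the ledge, with low rims up to 24 mm above the ledge at its left, right and far edges, none at the near edge
- rack: fixed wooden divider rack on the tray. Origin: centre of its underside, at tray top; x points from the open mouths to the back wall, y along the rack. 8 dividers, 6 mm thick, 40 mm high, make 7 gaps 34 mm wide, centred at y = +120, +80, +40, 0, -40, -80, -120 mm. Mouths at x = -46 mm, back wall's (45 mm high) inner face at x = +40 mm. Gaps have no floor: parts slide in on the tray
- rail (a joint): how far the sprung top rail is pressed down, m: 0 free to 0.007; about 2 N starts it, about 5.5 N presses it fully; it springs back. The rail runs along the rack's y across all gaps: centre at rack x = +10 mm, 14 mm wide, 286 mm long, top 57 mm above the tray, parts pass below it
- pad_a (a point): middle of the top face of the rail's stretch over gap number 1 of 7 counted from the rack's +y end; the stretches are 40 mm long, 14 mm wide, white and grey by turns, flush with each other
- pad_b (a point): middle of the top face of the rail's stretch over gap number 2 of 7 counted from the rack's +y end; the stretches are 40 mm long, 14 mm wide, white and grey by turns, flush with each other
- pad_c (a point): middle of the top face of the rail's stretch over gap number 3 of 7 counted from the rack's +y end; the stretches are 40 mm long, 14 mm wide, white and grey by turns, flush with each other
- pad_d (a point): middle of the top face of the rail's stretch over gap number 4 of 7 counted from the rack's +y end; the stretches are 40 mm long, 14 mm wide, white and grey by turns, flush with each other
- pad_e (a point): middle of the top face of the rail's stretch over gap number 5 of 7 counted from the rack's +y end; the stretches are 40 mm long, 14 mm wide, white and grey by turns, flush with each other
- pad_f (a point): middle of the top face of the rail's stretch over gap number 6 of 7 counted from the rack's +y end; the stretches are 40 mm long, 14 mm wide, white and grey by turns, flush with each other
- pad_g (a point): middle of the top face of the rail's stretch over gap number 7 of 7 counted from the rack's +y end; the stretches are 40 mm long, 14 mm wide, white and grey by turns, flush with each other
- cap_orange: orange end cap of the rack, 95 x 12 x 50 mm, fixed at one end of the rack (rack y = +150 or -150 mm): gaps are counted from this end. Origin at the centre of its underside
- cap_black: black end cap of the same size at the other end of the rack
- stand: loose folded aluminium stand, a flat bar 120 long x 28 wide x 20 mm high, 200 to 350 g, lying on the tray before the rack's mouths. Origin: mid length, centre of underside; x points to its round nose (half-round, radius 14 mm, tip at x = +60 mm), facing the rack within 0.25 rad; flat rubber tail at x = -60 mm. Fully home its origin is at rack x = -20 mm and 34 mm of it stands out
- leg_left: left leg of the stand (its +y flank, outer face at y = +14 mm, from x = -54 to +46 mm), part of the stand. Origin on the stand's underside at y = +9 mm
- leg_right: right leg of the stand (its -y flank, outer face at y = -14 mm), part of the stand. Origin on the stand's underside at y = -9 mm
- cup: white ceramic teacup without a handle, 72 mm across, 58 mm high, standing loose on the tray at one side; origin at the centre of its foot. Bystander
- jar: squat amber glass jar with a steel twist cap, 68 mm across, 70 mm high, standing loose on the tray at the other side; origin at the centre of its foot. Bystander
- wrist_rest: blue hard silicone wrist rest, 150 x 65 x 18 mm, loose on the ledge to the right of the tray; origin at the centre of its underside. Bystander
Not all that is in view belongs to the job. There is more than one size of the stand; the one meant has the size given above.

How it is judged:
By the outcome, as a careful person would: the job done as asked, in the order asked, and still so for the second after the job is handed in, with the robot touching nothing.
It also fails if it takes over 72 s, if anything falls off the work surface, if the arm or the gripper's body presses on something with over 40 N, if the wrist force passes 120 N, or if a joint passes its speed limit or range.

## Robot

A 6-joint arm with a two-finger parallel gripper is mounted at the origin on the work surface. World frame = base frame: x ahead of the robot, y to its left, z up, the work surface at z = 0. Lengths are in m, angles in rad, forces in N, time in s.
With the tool pointing down it reaches from about 0.375 to 0.9 m from the base axis. Payload 3.1 kg.
Tool frame: the origin (TCP) lies on the front face of the gripper's body, between the roots of the fingers; the fingertips stand 73 mm ahead of it and the grasp point (between the pads) lies 54 mm ahead of it; z points along the fingers, y is the line along which they close (so a half turn about z gives the same grasp; the last joint's range is limited). The gripper opens to 85 mm and grips with 20 to 120 N. Pads are 22 mm wide; open, the fingers measure 114 mm over their backs; the gripper's body (76 mm by 85 mm) begins 54 mm behind the grasp point. The pads swing forward as they close: fully open they stand 13 mm farther back than shut.
Start: joints at [-0.178, 0.527, 1.433, -0, 1.181, -0.178], TCP at [0.625, 0, 0.304] pointing down, gripper open.
Joint ranges: [-3.08, 3.08], [-0.75, 2.2], [0.22, 2.44], [-1.43, 4.57], [0, 2.65], [-2.85, 2.85]. Speed limits (rad/s): [2.79, 2.79, 3.14, 3.14, 3.14, 3.14].

## Interface

Orientations are given as a unit quaternion [w, x, y, z].
In Python, from plant import telemetry, cams, ticket gives the robot as it stands.
- The arm moves only by the shell command python3 -m crank 'ROWS' [OPENING]. ROWS is JSON, a list of rows, each a list of 6 numbers: the shift along the tool's x, y, z as a fraction of full scale, then the turn, a rotation vector about the tool's x, y, z as a fraction of full scale. In form: [[tx, ty, tz, ax, ay, az], ...]. A call has 1 to 10 rows; each row shifts and turns the commanded pose from where the row before left it, along the tool's axes as they then stand; what a row does not reach is not made up. Full scale, the value 1, is 20 mm for a shift and 8 degrees for a turn. A row lasts 1/8 s, in which the tool goes at most 62.5 mm and 10.7 degrees, less where a joint would pass 70% of its speed; a pose out of reach is approached as far as the arm can. A call with a number of a shift or a turn outside -1 to 1 is refused whole. A call with a gripper value outside its range is refused whole. OPENING is the gripper command: -1 is shut, 1 is fully open, values between are in proportion, set as the call begins (- or left out, the last holds). The fingers move at their own pace and stop on an object; the grip force is fixed at half the most. Time passes only in rows, so rows that do not move let the fingers close. It gives the time, the measured TCP pose, the force, the opening and the grip force at its end, in the units of the state.
- telemetry.read_state(): the state, without advancing time (a new reading comes with each control period).
- cams.capture(name): name is "scene" or "side" or "wrist"; returns a dict with "color" (400x640x3 uint8, red, green, blue), "K" (3x3 intrinsics, pixels), "R" (3x3) and "t" (3): a world point X has camera coordinates R X + t. Camera axes: x right, y down, z forward; pixel columns grow to the right and rows downward; lengths in m; the calibration is good to about 2 mm. A picture is of the moment at which its call begins. There is no depth.
- ticket.sign_off(): hands the job in; it is judged then, once.
The state is a dict: "time": time; "q": joint angles; "joint_velocities": joint speeds; "joint_efforts": joint torques, N m; "tool_pos": TCP position; "ee_rot": TCP orientation; "ft_force": force on the tool from outside, world axes, zero at the start; "ft_torque": the same for the moment, N m; "gripper_width": opening from 0.0 (shut) to 1.0 (fully open); "finger_force": force on a finger pad.
Only numpy, scipy, OpenCV 4.12 (cv2) and the standard library are available. Lean on these libraries where they do the work, as an engineer would, in place of code of your own. Each camera call takes 0.05 s, during which the arm holds its last target. There are 200 camera calls.

## Working session

There is one attempt and no reset: what is moved stays moved. The work goes in short steps, Python scripts to look and compute and a shell command to move; the robot and the scene stay as the last step left them, time stands still between calls to the robot, and variables do not carry over. Pictures are saved under pics/ and viewed, at most 10 in all, crops included, and the job is handed in when it is done.

```bash
mkdir -p pics; ls
python3 - <<'E'
from plant import telemetry,cams
import cv2,pickle
d={}
for n in("scene","side"):
    c=cams.capture(n);d[n]=c
    cv2.imwrite(f"pics/{n}0.png",c["color"][:,:,::-1])
    print(n,c["K"].tolist(),c["R"].tolist(),c["t"])
pickle.dump(d,open("c0.pkl","wb"))
print(telemetry.read_state())
E
```

```text
pics
scene [[473.9025673906214, 0.0, 321.9413907935827], [0.0, 473.9025673906214, 204.75242732485972], [0.0, 0.0, 1.0]] [[-0.1290046938824403, 0.9916439001347193, 0.0004053170376501722], [0.7138536648389079, 0.09315016481081909, -0.6940720366012291], [-0.6883100566985481, -0.08924921356135516, -0.7199054408228357]] [ 0.16631137 -0.34162003  1.55963348]
side [[446.9643398537812, 0.0, 322.034285550857], [0.0, 446.9643398537812, 203.08279892019343], [0.0, 0.0, 1.0]] [[0.8635591857621697, -0.504246266242161, -0.001111605423862859], [-0.37436980008184906, -0.6396561452706202, -0.6713324575828339], [0.33780583990282775, 0.5801514619462498, -0.7411555138627616]] [-0.54039459  0.19127267  1.07095817]
{'time': 0.1, 'q': array([-1.78479639e-01,  5.28335620e-01,  1.43375686e+00,  1.58411704e-05,
        1.18144524e+00, -1.78488942e-01]), 'joint_velocities': array([ 0.00033709, -0.0014649 , -0.00346316,  0.00081693, -0.00061564,
       -0.00096372]), 'joint_efforts': array([ 4.33945943e-04, -4.43301880e+01, -1.78587180e+01, -2.04061280e-04,
        3.88642526e-03,  1.10165692e-05]), 'tool_pos': array([6.24494742e-01, 1.36674896e-04, 3.03059958e-01]), 'ee_rot': array([-8.03026734e-04,  7.07105289e-01,  7.07107605e-01, -5.48652243e-04]), 'ft_force': array([-0.12395139,  0.24718092,  0.30373836]), 'ft_torque': array([ 0.02006707, -0.07492973,  0.01926772]), 'finger_force': 0.0, 'gripper_width': 1.0022454124373152}
```

View pics/scene0.png

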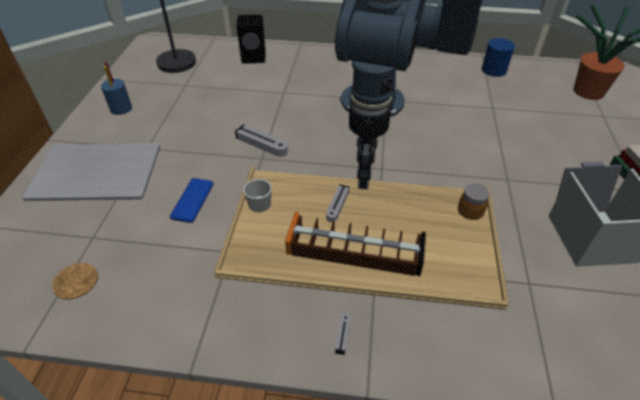

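View pics/side0.png

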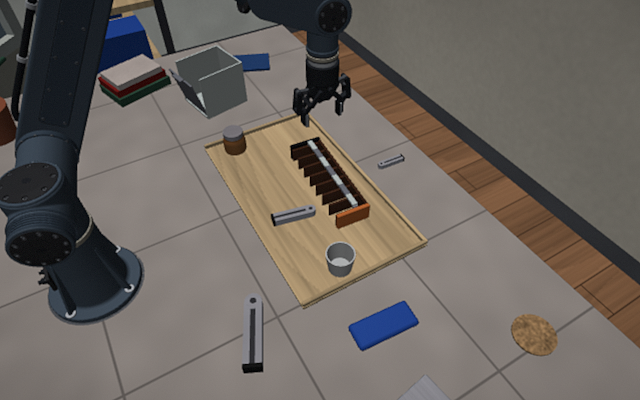

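Run:
```python
import cv2,pickle
d=pickle.load(open("c0.pkl","rb"))
a=d["scene"]["color"][170:290,260:440,::-1];cv2.imwrite("pics/sc.png",cv2.resize(a,None,fx=4.4,fy=4.4,interpolation=cv2.INTER_CUBIC)[:600,:800])
a=d["side"]["color"][120:240,260:400,::-1];cv2.imwrite("pics/si.png",cv2.resize(a,None,fx=5,fy=5,interpolation=cv2.INTER_CUBIC))
```

```text
(no output)
```

View pics/sc.png

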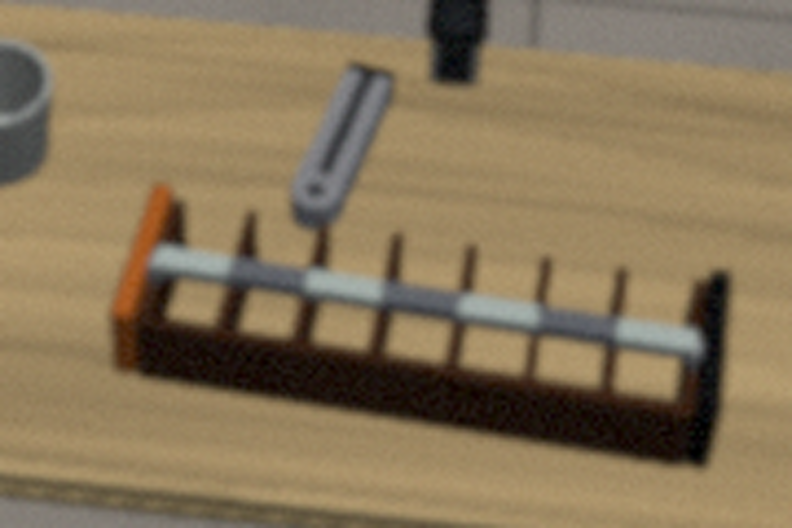

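View pics/si.png

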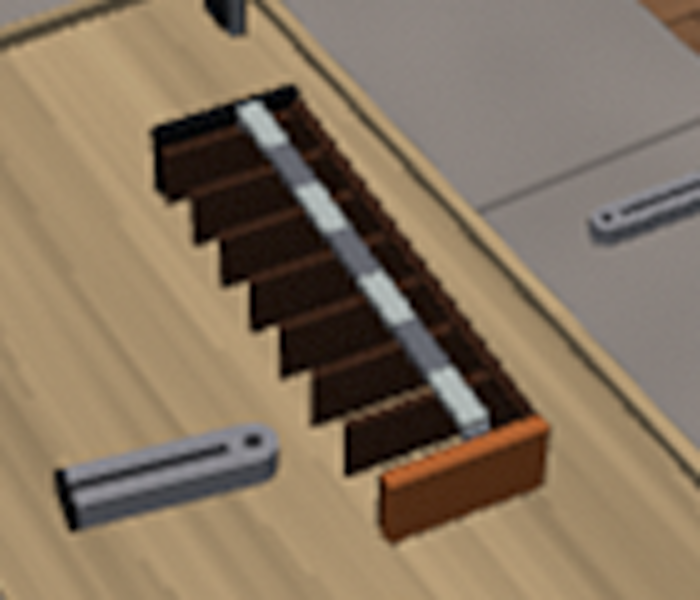

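```bash
cat > h.py <<'E'
import numpy as np,cv2,pickle
from scipy.optimize import least_squares
def proj(c,X):
    p=(c["R"]@np.atleast_2d(X).T).T+c["t"]; p=p@c["K"].T; return p[:,:2]/p[:,2:]
def back(c,uv,z):
    M=c["R"].T; o=-M@c["t"]; d=M@np.linalg.inv(c["K"])@np.r_[uv,1]; return o+d*(z-o[2])/d[2]
def pts(P,x,y,th):
    P=np.array(P,float);c,s=np.cos(th),np.sin(th)
    return np.c_[x+c*P[:,0]-s*P[:,1],y+s*P[:,0]+c*P[:,1],P[:,2]]
def fit(obs,g):
    f=lambda p:np.concatenate([(proj(c,pts(P,*p))-uv).ravel() for c,P,uv in obs])
    r=least_squares(f,g,loss="soft_l1"); return r.x,f(r.x)
E
python3 - <<'E'
from h import *
d=pickle.load(open("c0.pkl","rb"));S,D=d["scene"],d["side"]
sc=lambda l:np.array(l)/4.4+[260,170]-.4
si=lambda l:np.array(l)/5+[260,120]-.4
ys=np.array([-143,-100,-60,-20,20,60,100,143])/1e3
rail=[[.01,y,.067] for y in ys]
us=sc([(152,258),(233,266),(308,280),(385,292),(462,303),(540,315),(617,328),(702,340)])
ud=si([(480,415),(442,373),(405,326),(370,277),(337,232),(308,189),(276,145),(250,105)])
for o in ([(S,rail,us)],[(D,rail,ud)],[(S,rail,us),(D,rail,ud)]):
    p,r=fit(o,[.75,.0,0]);print("rack",p.round(4),np.abs(r).max().round(2))
st=[[-.06,.014,.03],[-.06,-.014,.03],[.06,0,.03]]
s1=sc([(393,75),(350,68),(308,214)])
s2=si([(58,470),(73,497),(277,440)])
for o in ([(S,st,s1)],[(D,st,s2)],[(S,st,s1),(D,st,s2)]):
    q,r=fit(o,[.6,.0,0]);print("stand",q.round(4),r.round(1))
c,s=np.cos(p[2]),np.sin(p[2])
print("stand in rack",np.array([[c,s],[-s,c]])@(q[:2]-p[:2]),q[2]-p[2])
for y in(-.135,-.12,-.08,-.04):print(y,pts([[.01,y,.067]],*p).round(4))
for n,uv in(("cup",(258,188)),("jar",(474,192))):print(n,back(S,uv,.07))
E
```

```text
rack [ 0.6369 -0.0063 -0.0689] 0.61
rack [ 0.6379 -0.0084 -0.0748] 2.35
rack [ 0.6376 -0.0069 -0.07  ] 1.93
stand [ 0.5045 -0.0636 -0.1982] [ 0.2  0.5 -0.3 -0.3  0.1 -0.1]
stand [ 0.504  -0.064  -0.2413] [-0.1 -0.6 -0.9  1.8  1.3 -0.5]
stand [ 0.5042 -0.0636 -0.2072] [ 0.4  0.5 -0.1 -0.4 -0.1 -0.2 -0.1 -0.2 -0.5  2.2  1.1 -1.2]
stand in rack [-0.12904526 -0.06590068] -0.13718223560420734
-0.135 [[ 0.6381 -0.1423  0.067 ]]
-0.12 [[ 0.6392 -0.1273  0.067 ]]
-0.08 [[ 0.642  -0.0874  0.067 ]]
-0.04 [[ 0.6448 -0.0475  0.067 ]]
cup [ 0.52238331 -0.25936088  0.07      ]
jar [0.46759689 0.26950766 0.07      ]
```

```bash
python3 -m crank '[[0,0,0,0,0,0.5],[-0.82,-0.03,0.9,0,0,0],[-0.82,-0.03,0.9,0,0,0],[-0.82,-0.03,0.9,0,0,0],[-0.82,-0.03,0.9,0,0,0],[-0.82,-0.03,0.9,0,0,0],[-0.82,-0.03,0.9,0,0,0],[-0.82,-0.03,0.9,0,0,0],[-0.82,-0.03,0.85,0,0,0],[0,0,0,0,0,0]]' 0
cat > look.py <<'E'
import sys
from h import *
from plant import telemetry,cams
P=np.array([.6376,-.0069,-.07])
def rk(p):
    c,s=np.cos(P[2]),np.sin(P[2]);d=np.array(p[:2])-P[:2];return np.array([c*d[0]+s*d[1],-s*d[0]+c*d[1]])
if __name__=="__main__":
    n,x0,y0,w,h,f,out=sys.argv[1],*map(float,sys.argv[2:7]),sys.argv[7]
    c=cams.capture(n);pickle.dump(c,open(out+".pkl","wb"));x0,y0,w,h=map(int,(x0,y0,w,h))
    a=c["color"][y0:y0+h,x0:x0+w,::-1]
    cv2.imwrite(f"pics/{out}.png",cv2.resize(a,None,fx=f,fy=f,interpolation=cv2.INTER_CUBIC))
    s=telemetry.read_state();print(s["time"],s["tool_pos"].round(4),"rack",rk(s["tool_pos"]).round(4),s["ee_rot"].round(3),s["ft_force"].round(2),s["gripper_width"])
E
python3 look.py side 260 100 160 150 4 s1
```

```text
time: 1.35
tool_pos: [0.6102, -0.1318, 0.1591]
ee_rot: [-0.001, 0.732, 0.681, -0.001]
ft_force: [-0.2, -0.6, -0.7]
gripper_width: 0.501
finger_force: 0.0
1.4 [ 0.6107 -0.1311  0.1601] rack [-0.0182 -0.1258] [-0.001  0.732  0.681 -0.   ] [-0.1   0.36 -0.  ] 0.4957339608660809
```

View pics/s1.png

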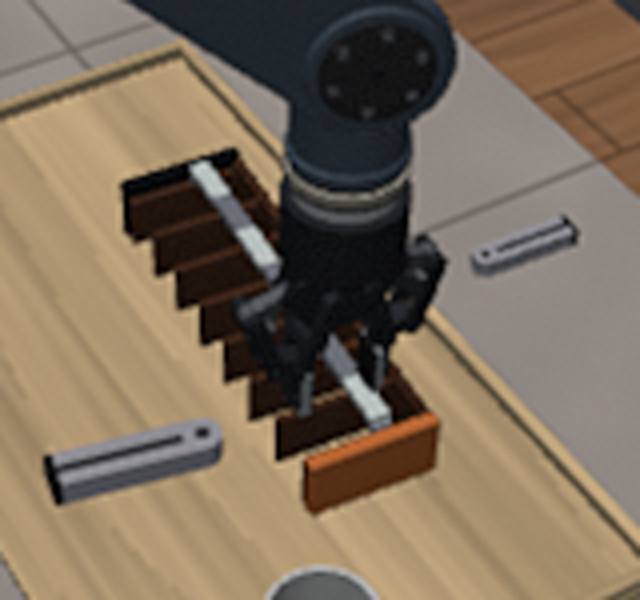

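Run:
```python
from look import *
c=pickle.load(open("s1.pkl","rb"))
for x in(-.046,-.038,0.0,.01):
  for z in(.085,.09,.095,.1):
    print(x,z,((proj(c,pts([[x,-.1258,z]],*P))[0]-[260,100])*4).round())
```

```text
-0.046 0.085 [292. 410.]
-0.046 0.09 [293. 405.]
-0.046 0.095 [293. 399.]
-0.046 0.1 [293. 394.]
-0.038 0.085 [304. 406.]
-0.038 0.09 [304. 401.]
-0.038 0.095 [304. 395.]
-0.038 0.1 [304. 390.]
0.0 0.085 [356. 387.]
0.0 0.09 [357. 381.]
0.0 0.095 [357. 376.]
0.0 0.1 [357. 370.]
0.01 0.085 [370. 381.]
0.01 0.09 [371. 376.]
0.01 0.095 [371. 371.]
0.01 0.1 [371. 365.]
```

```bash
python3 -m crank '[[0.15,0,0.25,0,0,0],[0,0,0.25,0,0,0],[0,0,0.15,0,0,0],[0,0,0,0,0,0]]'; python3 -m crank '[[0,0,0.1,0,0,0],[0,0,0.1,0,0,0],[0,0,0,0,0,0]]'
```

```text
time: 1.9
tool_pos: [0.6112, -0.1272, 0.1478]
ee_rot: [-0.0, 0.731, 0.682, -0.0]
ft_force: [0.3, -0.5, -0.8]
gripper_width: 0.498
finger_force: 0.0
time: 2.28
tool_pos: [0.6112, -0.1275, 0.1437]
ee_rot: [-0.0, 0.731, 0.682, -0.0]
ft_force: [-0.2, -1.5, -0.3]
gripper_width: 0.502
finger_force: 0.0
```

```bash
for i in 1; do :; done; python3 -m crank '[[0,0,0.15,0,0,0],[0,0,0,0,0,0],[0,0,0,0,0,0]]'; python3 -m crank '[[0,0,0.1,0,0,0],[0,0,0,0,0,0],[0,0,0,0,0,0]]'; python3 -m crank '[[0,0,0.1,0,0,0],[0,0,0,0,0,0],[0,0,0,0,0,0]]'
```

```text
time: 2.65
tool_pos: [0.6113, -0.1276, 0.1409]
ee_rot: [0.0, 0.731, 0.682, -0.0]
ft_force: [-0.2, -0.2, 0.1]
gripper_width: 0.501
finger_force: 0.0
time: 3.02
tool_pos: [0.6112, -0.1275, 0.1389]
ee_rot: [-0.0, 0.731, 0.682, -0.0]
ft_force: [1.0, -0.4, -0.4]
gripper_width: 0.502
finger_force: 0.0
time: 3.4
tool_pos: [0.6114, -0.1276, 0.1371]
ee_rot: [0.0, 0.731, 0.682, 0.0]
ft_force: [-0.6, 0.7, 2.1]
gripper_width: 0.501
finger_force: 0.8
```

```bash
python3 -m crank '[[0,0,0.1,0,0,0],[0,0,0,0,0,0],[0,0,0,0,0,0]]'; python3 -m crank '[[0,0,0.05,0,0,0],[0,0,0,0,0,0],[0,0,0,0,0,0]]'; python3 look.py side 300 140 100 80 6 s2
```

```text
time: 3.78
tool_pos: [0.6114, -0.1276, 0.1351]
ee_rot: [0.0, 0.731, 0.682, 0.0]
ft_force: [0.3, 0.8, 1.2]
gripper_width: 0.499
finger_force: 1.3
time: 4.15
tool_pos: [0.6114, -0.1276, 0.134]
ee_rot: [0.0, 0.731, 0.682, 0.0]
ft_force: [0.4, -0.1, 3.6]
gripper_width: 0.5
finger_force: 1.6
4.2 [ 0.6114 -0.1276  0.134 ] rack [-0.0177 -0.1222] [0.    0.731 0.682 0.   ] [ 0.19 -0.04  3.99] 0.502920388220668
```

View pics/s2.png

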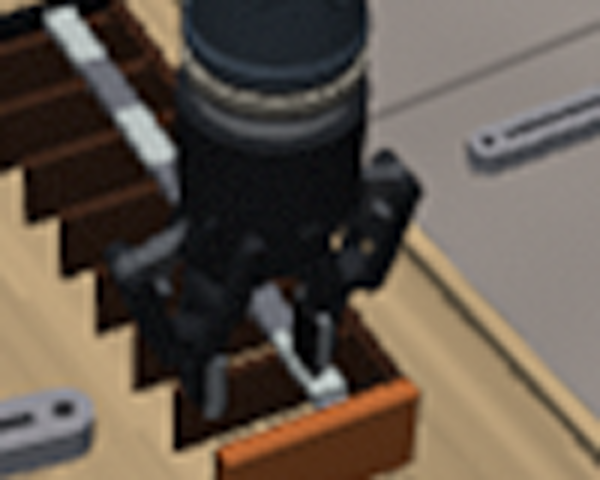

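```bash
python3 -m crank '[[0.4,0,0,0,0,0],[0.4,0,0,0,0,0],[0.4,0,0,0,0,0],[0.4,0,0,0,0,0],[0.4,0,0,0,0,0],[0.1,0,0,0,0,0],[0,0,0,0,0,0]]'; python3 -m crank '[[0.4,0,0,0,0,0],[0.4,0,0,0,0,0],[0.4,0,0,0,0,0],[0.4,0,0,0,0,0],[0.3,0,0,0,0,0],[0.1,0,0,0,0,0],[0,0,0,0,0,0]]'; python3 -c "
from look import *;s=telemetry.read_state();print(rk(s['tool_pos']),s['ft_force'])"
```

```text
time: 5.08
tool_pos: [0.6141, -0.0849, 0.1339]
ee_rot: [-0.0, 0.731, 0.682, 0.0]
ft_force: [0.5, 0.9, 3.8]
gripper_width: 0.501
finger_force: 1.6
time: 5.95
tool_pos: [0.6169, -0.0451, 0.1339]
ee_rot: [-0.0, 0.731, 0.682, 0.0]
ft_force: [-0.3, -0.1, 4.1]
gripper_width: 0.503
finger_force: 1.6
[-0.01795171 -0.03959711] [-0.28646186 -0.06894576  4.08253526]
```

```bash
python3 -m crank '[[0,0,-1,0,0,0],[0,0,-1,0,0,0],[-0.58,-0.92,0,0,0,0],[-0.58,-0.92,0,0,0,0],[-0.58,-0.92,0,0,0,0],[-0.58,-0.92,0,0,0,0],[-0.6,-0.92,0,0,0,0],[-0.6,-0.95,0,0,0,0],[0,0,0,0,0,0]]'; python3 -m crank '[[0,0,0.8,0,0,0],[0,0,0.8,0,0,0],[0,0,0.8,0,0,0],[0,0,0.8,0,0,0],[0,0,0.6,0,0,0],[0,0,0.4,0,0,0],[0,0,0,0,0,0]]';  python3 look.py side 230 120 160 120 5 s3
```

```text
time: 7.08
tool_pos: [0.4995, -0.108, 0.1733]
ee_rot: [-0.002, 0.732, 0.681, -0.001]
ft_force: [0.4, -0.5, -1.0]
gripper_width: 0.496
finger_force: 0.0
time: 7.95
tool_pos: [0.5011, -0.1081, 0.0893]
ee_rot: [-0.001, 0.731, 0.682, -0.0]
ft_force: [-0.2, 0.5, 0.0]
gripper_width: 0.502
finger_force: 0.0
8.0 [ 0.5014 -0.1082  0.0898] rack [-0.1288 -0.1106] [-0.     0.731  0.682 -0.   ] [-0.02  0.17  0.2 ] 0.49810334243305815
```

View pics/s3.png

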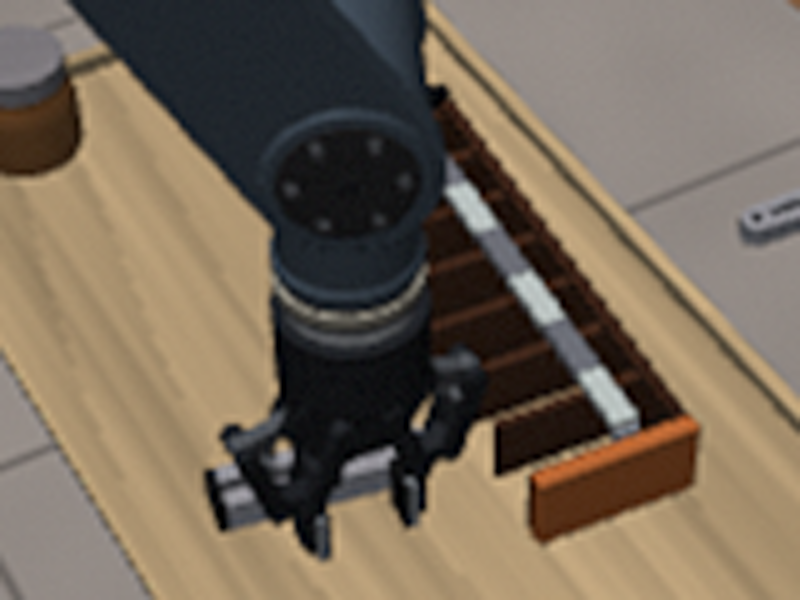

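```bash
python3 -m crank '[[0.3,0,0.15,0,0,0],[0.3,0,0,0,0,0],[0.3,0,0,0,0,0],[0.3,0,0,0,0,0],[0.3,0,0,0,0,0],[0.3,0,0,0,0,0],[0.2,0,0,0,0,0],[0.15,0,0,0,0,0],[0,0,0,0,0,0]]'; python3 -c "
from look import *;s=telemetry.read_state();print(rk(s['tool_pos']),s['ft_force'])"
```

```text
time: 9.12
tool_pos: [0.5041, -0.0649, 0.0868]
ee_rot: [-0.0, 0.731, 0.682, -0.0]
ft_force: [-0.4, -0.6, 0.3]
gripper_width: 0.504
finger_force: 0.0
[-0.12915275 -0.06715262] [-0.39351337 -0.57409715  0.32773835]
```

```bash
python3 -m crank '[[-0.75,0,0,0,0,0],[0,0,-1,0,0,0],[0,0,-1,0,0,0],[0,0,-0.5,0,0,0],[0.42,-0.87,0,0,0,0],[0.42,-0.87,0,0,0,0],[0.42,-0.87,0,0,0,0],[0.42,-0.87,0,0,0,0],[0.42,-0.87,0,0,0,0],[0,0,0,0,0,0]]' -1; python3 look.py scene 260 170 160 120 5 sc4;python3 look.py side 230 120 160 120 5 s4
```

```text
time: 10.38
tool_pos: [0.4178, -0.0318, 0.1367]
ee_rot: [-0.001, 0.731, 0.682, -0.001]
ft_force: [-0.4, 0.5, 0.7]
gripper_width: -0.004
finger_force: 0.0
10.425 [ 0.4194 -0.0325  0.1368] rack [-0.2158 -0.0408] [-0.     0.731  0.682 -0.   ] [ 0.2   0.49 -0.26] 0.003240933804846584
10.475 [ 0.4203 -0.0329  0.1369] rack [-0.2149 -0.0412] [0.001 0.731 0.682 0.   ] [ 0.09 -0.13  0.39] -0.001552918161719541
```

View pics/sc4.png

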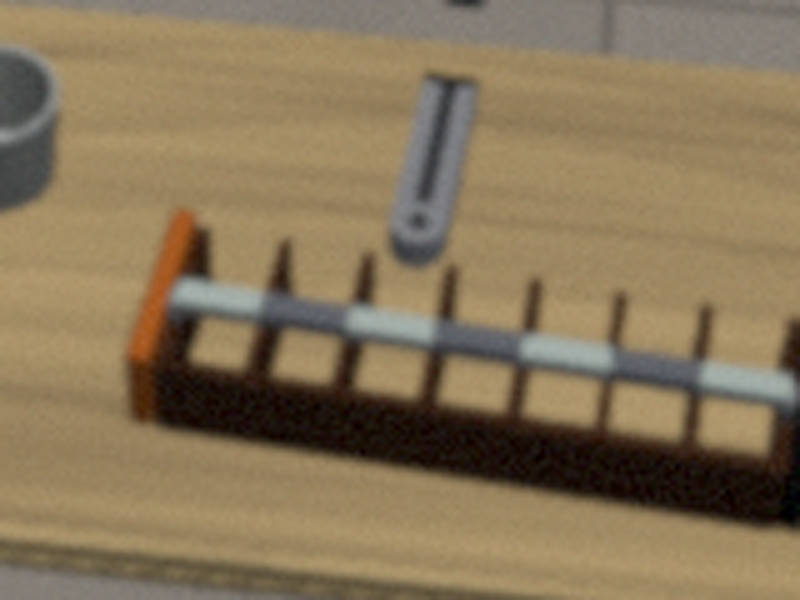

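Run:
```python
from look import *
S=pickle.load(open("sc4.pkl","rb"))
st=[[-.06,.014,.03],[-.06,-.014,.03],[.06,0,.03]]
uv=np.array([(477,82),(426,76),(413,244)])/5+[260,170]-.4
q,r=fit([(S,st,uv)],[.5,-.04,0]);print(q,r.round(1),"rack",rk(q),q[2]-P[2])
# predicted divider tops and mid-gap mouth, ground z=.05
for y in(-.06,-.02):print(((proj(S,pts([[-.046,y,.05]],*P))[0]-[260,170]+.4)*5).round())
```

```text
[ 0.50110345 -0.04082591 -0.06902509] [ 0.2  0.  -0.2 -0.3 -0.   0.2] rack [-0.1337894  -0.04338978] 0.0009749146323258517
[370. 254.]
[453. 267.]
```

```bash
python3 -m crank '[[-0.05,-0.45,0,0,0,0],[0,0,0.8,0,0,0],[0,0,0.8,0,0,0],[0,0,0.8,0,0,0],[0,0,0,0,0,0]]'; python3 -m crank '[[0,0.4,0,0,0,0],[0,0.4,0,0,0,0],[0,0.4,0,0,0,0],[0,0.4,0,0,0,0],[0,0.3,0,0,0,0],[0,0.3,0,0,0,0],[0,0.3,0,0,0,0],[0,0.3,0,0,0,0],[0,0,0,0,0,0]]'; python3 look.py scene 260 170 160 120 5 sc5
```

```text
time: 11.1
tool_pos: [0.41, -0.0329, 0.0881]
ee_rot: [-0.001, 0.732, 0.682, -0.0]
ft_force: [-0.3, 0.1, 0.9]
gripper_width: -0.002
finger_force: 0.0
time: 12.22
tool_pos: [0.4677, -0.037, 0.0889]
ee_rot: [0.001, 0.731, 0.682, 0.001]
ft_force: [0.0, 0.6, 1.2]
gripper_width: -0.001
finger_force: 0.0
12.275 [ 0.4674 -0.0369  0.0889] rack [-0.1677 -0.0418] [0.001 0.731 0.682 0.001] [-0.23 -0.46  0.5 ] 0.001328882210836091
```

View pics/sc5.png

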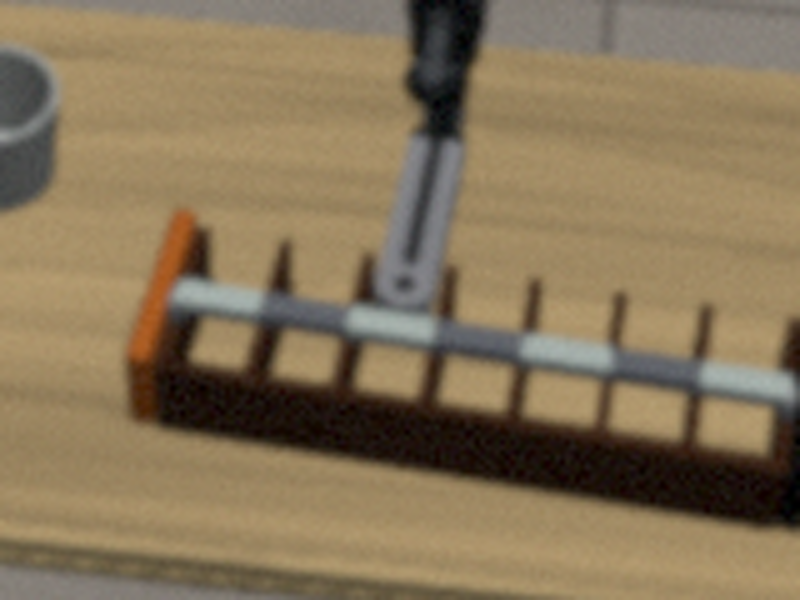

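```bash
python3 -m crank '[[0,0.35,0,0,0,0],[0,0.35,0,0,0,0],[0,0.35,0,0,0,0],[0,0.35,0,0,0,0],[0,0.35,0,0,0,0],[0,0.35,0,0,0,0],[0,0.35,0,0,0,0],[0,0.35,0,0,0,0],[0,0,0,0,0,0]]'; python3 -m crank '[[0,0.2,0,0,0,0],[0,0.1,0,0,0,0],[0,0,0,0,0,0]]';  python3 -m crank '[[0,0.1,0,0,0,0],[0,0.1,0,0,0,0],[0,0,0,0,0,0]]'
```

```text
time: 13.4
tool_pos: [0.5232, -0.0407, 0.089]
ee_rot: [0.001, 0.731, 0.682, 0.001]
ft_force: [0.1, 0.2, -0.2]
gripper_width: -0.002
finger_force: 0.0
time: 13.78
tool_pos: [0.5279, -0.0408, 0.0889]
ee_rot: [-0.0, 0.731, 0.682, -0.0]
ft_force: [-1.5, 1.1, 0.7]
gripper_width: -0.002
finger_force: 0.7
time: 14.15
tool_pos: [0.5325, -0.0412, 0.0889]
ee_rot: [0.0, 0.731, 0.682, 0.0]
ft_force: [-0.8, 1.0, 0.1]
gripper_width: -0.0
finger_force: 0.5
```

```bash
python3 -m crank '[[0,0.1,0,0,0,0],[0,0.1,0,0,0,0],[0,0,0,0,0,0]]';  python3 -m crank '[[0,0.1,0,0,0,0],[0,0,0,0,0,0]]';  python3 -m crank '[[0,0.1,0,0,0,0],[0,0,0,0,0,0]]'
```

```text
time: 14.52
tool_pos: [0.5365, -0.0416, 0.0889]
ee_rot: [0.0, 0.731, 0.682, 0.0]
ft_force: [-1.1, 0.0, 0.2]
gripper_width: -0.001
finger_force: 0.4
time: 14.78
tool_pos: [0.5384, -0.0417, 0.0889]
ee_rot: [0.0, 0.731, 0.682, 0.0]
ft_force: [-1.0, 0.8, 0.4]
gripper_width: -0.003
finger_force: 0.5
time: 15.02
tool_pos: [0.5403, -0.0418, 0.0889]
ee_rot: [0.0, 0.731, 0.682, 0.0]
ft_force: [-0.3, 0.9, -0.6]
gripper_width: 0.001
finger_force: 0.5
```

```bash
python3 -m crank '[[0,0.1,0,0,0,0],[0,0,0,0,0,0]]';  python3 -m crank '[[0,0.1,0,0,0,0],[0,0,0,0,0,0]]';  python3 -m crank '[[0,0.1,0,0,0,0],[0,0,0,0,0,0]]'
```

```text
time: 15.28
tool_pos: [0.5411, -0.0417, 0.0888]
ee_rot: [-0.001, 0.731, 0.682, -0.001]
ft_force: [-3.9, -0.6, 2.5]
gripper_width: -0.003
finger_force: 2.2
time: 15.52
tool_pos: [0.5415, -0.0417, 0.0888]
ee_rot: [-0.003, 0.731, 0.682, -0.002]
ft_force: [-7.8, -0.5, 5.2]
gripper_width: -0.004
finger_force: 3.8
time: 15.78
tool_pos: [0.5418, -0.0416, 0.0887]
ee_rot: [-0.004, 0.731, 0.682, -0.003]
ft_force: [-11.4, -1.6, 7.0]
gripper_width: 0.0
finger_force: 5.4
```

```bash
python3 -m crank '[[0,-0.5,0,0,0,0],[0,-1,0,0,0,0],[0,-0.5,-1,0,0,0],[0,-0.5,-1,0,0,0],[0,-0.5,-1,0,0,0],[0,0,0,0,0,0]]'; python3 look.py scene 260 170 160 120 5 sc6; python3 look.py side 0 0 640 400 1 s6
```

```text
time: 16.52
tool_pos: [0.4875, -0.0384, 0.1502]
ee_rot: [0.002, 0.731, 0.682, 0.001]
ft_force: [-0.1, -0.1, 1.1]
gripper_width: -0.003
finger_force: 0.0
16.575 [ 0.4876 -0.0384  0.1495] rack [-0.1475 -0.0419] [0.002 0.731 0.682 0.001] [ 0.88 -0.54 -0.42] -0.0026490299095234815
16.625 [ 0.4874 -0.0383  0.1489] rack [-0.1477 -0.0418] [0.001 0.731 0.682 0.001] [-0.06 -0.54 -0.36] -0.0027788117010524595
```

View pics/sc6.png

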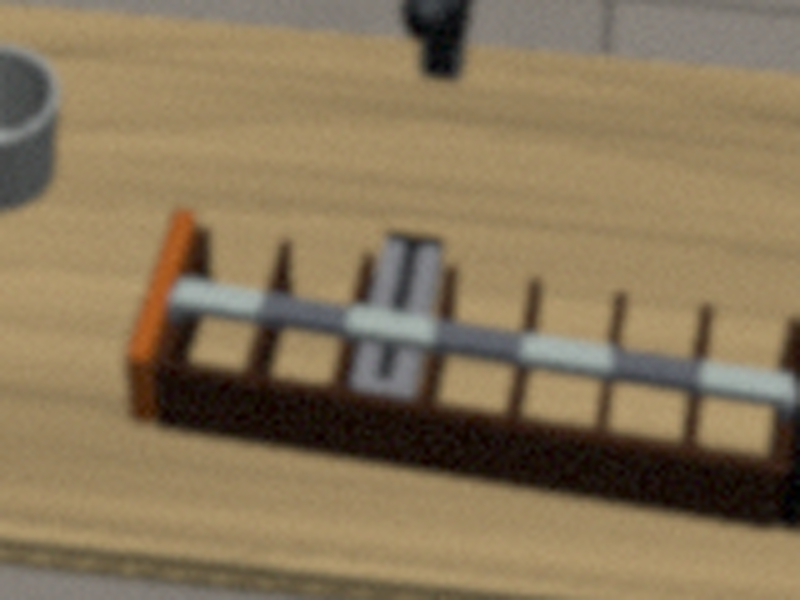

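Run:
```python
from look import *
S=pickle.load(open("sc6.pkl","rb"))
for u in((389,234),(441,239)):print(rk(back(S,np.array(u)/5+[260,170]-.4,.03)))
for y in(-.06,-.02):print(((proj(S,pts([[-.046,y,.05]],*P))[0]-[260,170]+.4)*5).round())
```

```text
[-0.07869408 -0.05605104]
[-0.08047259 -0.03054391]
[370. 254.]
[453. 267.]
```

```bash
python3 -c "
from plant import ticket;print(ticket.sign_off())"
```

```text
the job is handed in; nothing more can be done
None
```

The job is handed in: one fingertip ran along the rail over gaps 1, 2 and 3 from the orange end, pressing with about 4 N. The stand was then pushed nose first into gap 3 until it stopped against the back wall. In the last picture its tail measured within 1 mm of fully home. I did not re-measure the cup, jar and wrist rest afterwards, but no move was planned near them. The last reading was 16.6 s of the 72 s allowed.

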